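# Set the indexing table to the red line and clamp it

### The job

With the fingertips, push the blue post on the indexing table round until the yellow index mark on the dial lines up squarely with the red line on the scale ring, and leave it there; only then push the orange-knobbed clamp lever fully over to its stop. Push gently: nothing is to be pinched or lifted, the table must stay where it stands, the varnished stopper at its centre must not be touched and the things around are to be left alone.

Things in the scene. Friction and masses are not known exactly. Their poses are not given: they have to be found in the camera images.
- indexer: the rotary indexing table: a green casting that stands loose on the bench (about 5 kg, not to be shifted or lifted). Plate 220 (x) by 265 (y, from -155 to +110) by 14 high, on it a round body 212 across up to 39 high with an aluminium scale ring, and in that the turning dial. Origin at bench height (z = 0 of the bench) under the dial's axis; x, y along the plate's sides, z up. The clamp lever is on its -y side
- dial_center (a point): centre of the dial's top face, on its vertical axis, 43 above the bench. The dial is a dark steel disc 160 across; a steel hub 38 across and 12 high with the turned wooden blank stands at its centre
- dial (a joint): turning angle of the dial in rad, growing anticlockwise seen from above; turns freely either way for more than a full turn and stays where it is left (light friction, about 0.1 N m, some 2 N at the post). At equal values of dial and scale (give or take whole turns) the two marks are in line
- scale (a joint): angle of the fixed-tight scale ring in rad, same sense and zero as dial; it is not to be moved and differs from start to start. At 0 the red line lies on the indexing table's +x side
- index_mark (a point): outer end of the yellow index mark, at the dial's rim, 81 from its axis, 43 above the bench. The mark is a radial stripe 34 long, 6 wide on the dark disc, straight opposite the finger post
- target_line (a point): inner end of the red target line of the scale ring, 81 from the dial's axis, 42 above the bench. Line 21 long, 6 wide, radial, on the aluminium ring; all other scale lines (every 15 degrees) are thin and black
- finger_post: the blue upright post by which the dial is pushed round, 16 across, 40 tall, from 43 to 83 above the bench, its axis 62 from the dial's axis, opposite the yellow mark. Fixed to the dial. Origin at the centre of its foot, z up
- blank: the freshly varnished dark wooden bottle stopper on the hub at the dial's centre, 24 across, from 55 to 89 above the bench; not to be touched. Origin at the centre of its foot
- clamp (a joint): angle of the clamp lever in rad: 0 open (arm standing away from the casting), 0.9 fully over, arm against its stop and parallel to the plate's side. It turns about a vertical axis, clockwise seen from above as the value grows, and stays where it is left (about 0.12 N m, some 2 N at the knob). It does not stiffen the dial: the dial can still be nudged
- clamp_knob (a point): centre of the top of the lever's orange knob, an upright cylinder 18 across, from 46 to 74 above the bench, 70 from the lever's pivot axis; a 12 mm steel stem and the 10 mm arm (at 32 above the bench) below it
- clamp_pivot (a point): point on the vertical axis of the clamp lever, 38 above the bench; at 30, -132 in the indexing table's frame
- walnut_blank: a loose dark walnut pen blank, a square stick 130 x 20 x 20, lying; origin under its centre, long axis x
- glue_bottle: a loose white glue bottle with black cap, 40 across, 100 tall, close to the indexing table; origin under its centre
- olive_blank: a loose pale wooden pen blank, 130 x 20 x 20, lying; origin under its centre, long axis x
- polish_jar: a loose amber jar, 60 across, 55 tall; origin under its centre
- screwdriver: a loose blue-handled screwdriver, lying along its own x
- brush_mug: a loose blue mug, 76 across, 90 tall, handle on its +y side; origin under its centre
- bushing: a loose brass ring, 32 across, 20 tall; origin under its centre

How it is judged:
By the outcome, as a careful person would: the job done as asked, in the order asked, and still so for the second after the job is handed in, with the robot touching nothing.
It also fails if it takes over 64 s, if anything falls off the work surface, if the arm or the gripper's body presses on something with over 40 N, if the wrist force passes 120 N, or if a joint passes its speed limit or range.

### The arm

A 7-joint arm with a two-finger parallel gripper is mounted at the origin on the work surface. World frame = base frame: x ahead of the robot, y to its left, z up, the work surface at z = 0. Lengths are in m, angles in rad, forces in N, time in s.
With the tool pointing down it reaches from about 0.425 to 0.925 m from the base axis. Payload 6.8 kg.
Tool frame: the origin (TCP) lies at the very end of the fingers, on their centre line; the grasp point (between the pads) lies 19 mm behind it (r.tcp_to_grasp is the distance from the TCP to the grasp point, in m); z points along the fingers, y is the line along which they close (so a half turn about z gives the same grasp; the last joint's range is limited). The gripper opens to 85 mm and grips with 20 to 120 N. Pads are 22 mm wide; open, the fingers measure 114 mm over their backs; the gripper's body (76 mm by 85 mm) begins 54 mm behind the grasp point. The pads swing forward as they close: fully open they stand 13 mm farther back than shut.
Start: joints at [-1.418, 0.477, 0.022, 1.555, -0.011, 1.109, -0.083], TCP at [0.174, 0.652, 0.231] pointing down, gripper open.
Joint ranges: [-2.96, 2.96], [-0.34, 2.1], [-1.41, 1.46], [0.24, 2.44], [-1.37, 4.51], [0.17, 1.92], [-2.96, 2.96]. Speed limits (rad/s): [2.39, 2.39, 3.14, 3.14, 3.14, 3.14, 3.14].

### API

Orientations are given as a rotation vector (axis times angle).
In Python, from bench import r gives the robot as it stands.
- The arm moves only by the tool step_arm, never from a script. Its argument "moves" is a list of rows, each a list of 7 numbers: the shift along the tool's x, y, z in mm, then the turn, a rotation vector about the tool's x, y, z in rad, then the finger opening in mm, from 0 to 85.4. A call has 1 to 8 rows; each row is the pose to reach, as a shift and turn from the pose commanded when the call began, along the tool's axes at that moment; what a row does not reach only later rows make up. A row lasts 1/10 s, in which the tool goes at most 50 mm and 8.59 degrees, less where a joint would pass 70% of its speed; a pose out of reach is approached as far as the arm can. A call with a gripper value outside its range is refused whole. The fingers move at their own pace and stop on an object; "grip_force" is the grip in N (left out, the last holds). Time passes only in rows, so rows that repeat a pose let the fingers close. It gives the time, the measured TCP pose, the force, the opening and the grip force at its end, in the units of the state.
- r.get_obs(): the state, without advancing time (a new reading comes with each control period).
- r.grab_frame(name): name is "side" or "top" or "wrist"; returns a dict with "image" (420x560x3 uint8, red, green, blue), "depth" (420x560 float32, m along the optical axis (not along the pixel's ray), 0 where there is no reading), "mtx" (3x3 intrinsics, pixels), "rvec" (rotation vector, rad) and "tvec" (3), from world to camera coordinates, as OpenCV has them. Camera axes: x right, y down, z forward; pixel columns grow to the right and rows downward; lengths in m; the calibration is good to about 2 mm. A picture is of the moment at which its call begins.
- r.hand_in(): hands the job in; it is judged then, once.
The state is a dict: "clock": time; "joints": joint angles; "qvel": joint speeds; "tau": joint torques, N m; "tcp_pos": TCP position; "orientation": TCP orientation; "contact_force": force on the tool from outside, world axes, zero at the start; "moment": the same for the moment, N m; "grip_width": finger opening in m; "gripper_force": force on a finger pad.
Only numpy, scipy, OpenCV 4.12 (cv2) and the standard library are available. Lean on these libraries where they do the work, as an engineer would, in place of code of your own. Each camera call takes 0.05 s, during which the arm holds its last target. There are 200 camera calls.

## Working session

There is one attempt and no reset: what is moved stays moved. The work goes in short steps, Python scripts to look and compute and a tool call to move; the robot and the scene stay as the last step left them, time stands still between calls to the robot, and variables do not carry over. Pictures are saved under pics/ and viewed, at most 10 in all, crops included, and the job is handed in when it is done.

Besides the shell and the picture viewer there is one more tool, called after "Request:" as name(argument=value, ...), one argument or row to a line, values as JSON. step_arm: Moves the arm, as the interface text tells. Its arguments: {"type":"object","properties":{"moves":{"type":"array","items":{"type":"array","items":{"type":"number"}}},"grip_force":{"type":"number"}},"required":["moves"]}

```bash
mkdir -p pics
cat > h.py <<'E'
import numpy as np, cv2
from bench import r
def grab(n):
    f=r.grab_frame(n); f['R']=cv2.Rodrigues(np.array(f['rvec'],float))[0]; f['t']=np.array(f['tvec'],float).reshape(3); f['K']=np.array(f['mtx'],float); return f
def save(f,name): cv2.imwrite('pics/'+name,cv2.cvtColor(f['image'],cv2.COLOR_RGB2BGR))
def onplane(f,uv,z):
    d=f['R'].T@np.linalg.solve(f['K'],np.array([uv[0],uv[1],1.])); c=-f['R'].T@f['t']
    return c+d*(z-c[2])/d[2]
def pix(f,P):
    p=f['K']@(f['R']@np.array(P,float)+f['t']); return p[:2]/p[2]
E
python3 - <<'E'
from h import *
o=r.get_obs(); print(o['tcp_pos'],o['orientation'],o['clock'])
a=grab('top');b=grab('side')
for f in(a,b):print(-f['R'].T@f['t'])
cv2.imwrite('pics/a.png',cv2.cvtColor(cv2.resize(a['image'],(800,600)),4)); save(b,'b.png')
E
```

```text
[0.17391999 0.65160803 0.23033637] [-4.08523824e-01 -3.11482150e+00  2.83378134e-03] 0.0
[ 0.30473132 -0.06088887  1.5975606 ]
[0.41609091 0.81109222 0.76939113]
```

View pics/a.png

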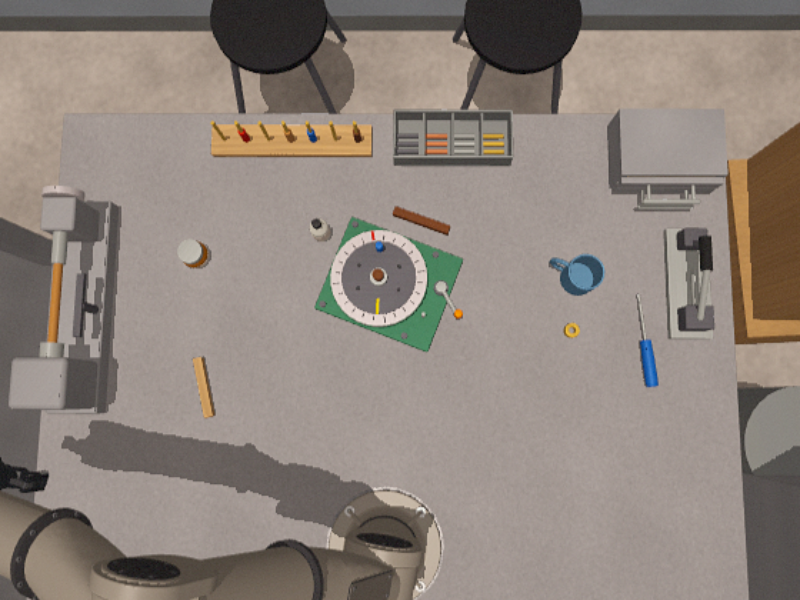

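View pics/b.png

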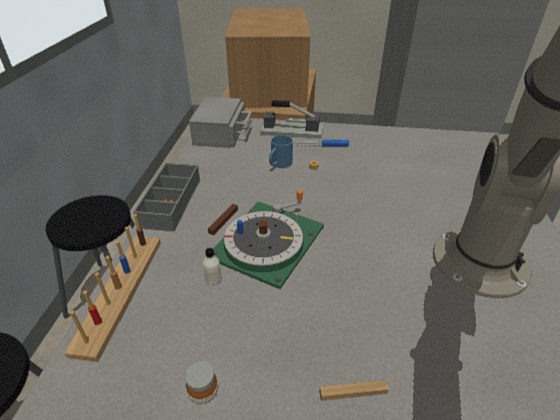

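The top view shows the table centred near (378,277) of the 800-wide picture, with the red line at (373,236), the post at (379,246), the yellow mark at (378,305) and the knob at (458,314). The dial needs about half a turn. Next I measure.

```bash
cat >> h.py <<'E'
def blob(f,lo,hi,box,minA=3,mxA=4000):
    hsv=cv2.cvtColor(f['image'],cv2.COLOR_RGB2HSV); m=cv2.inRange(hsv,np.array(lo),np.array(hi))
    k=np.zeros_like(m); x0,y0,x1,y1=box; k[y0:y1,x0:x1]=m[y0:y1,x0:x1]
    n,l,s,c=cv2.connectedComponentsWithStats(k)
    return sorted([(int(s[i,4]),*c[i].round(2)) for i in range(1,n) if minA<=s[i,4]<=mxA],reverse=True)[:3]
COL=dict(yellow=((24,130,120),(34,255,255)),red=((0,170,120),(5,255,255)),blue=((100,150,70),(120,255,255)),orange=((8,190,150),(18,255,255)),green=((65,100,40),(90,255,160)),wood=((3,90,30),(14,255,140)))
E
python3 - <<'E'
from h import *
boxes=dict(top=(215,140,345,255),side=(180,185,330,290))
Z=dict(yellow=.043,red=.042,blue=.083,orange=.074,green=.014,wood=.089)
for n in boxes:
    f=grab(n)
    for k,(lo,hi) in COL.items():
        b=blob(f,lo,hi,boxes[n]); print(n,k,b,[onplane(f,x[1:],Z[k]).round(4)[:2] for x in b[:2]])
    if n=='top':
        hsv=cv2.cvtColor(f['image'],cv2.COLOR_RGB2HSV)
        m=cv2.inRange(hsv,np.array((65,100,40)),np.array((90,255,160)))
        m[:140]=0;m[255:]=0;m[:,:215]=0;m[:,345:]=0
        h=cv2.convexHull(cv2.findNonZero(m)); R=cv2.minAreaRect(h); print(R)
        for c in cv2.boxPoints(R): print('corner',onplane(f,c,.014).round(4))
        # ring: white mask
        w=cv2.inRange(hsv,np.array((0,0,170)),np.array((180,50,255))); w[:160]=0;w[232:]=0;w[:,:228]=0;w[:,:]=w; w[:,300:]=0
        n_,l,s,c=cv2.connectedComponentsWithStats(w); i=1+np.argmax(s[1:,4]); e=cv2.fitEllipse(cv2.convexHull(cv2.findNonZero((l==i).astype(np.uint8)))); print(e,onplane(f,e[0],.040))
E
```

```text
top yellow [(23, np.float64(263.65), np.float64(213.83))] [array([0.5029, 0.0188])]
top red [(9, np.float64(260.56), np.float64(164.33))] [array([0.6569, 0.0305])]
top blue [(29, np.float64(265.03), np.float64(172.21))] [array([0.6236, 0.0144])]
top orange [(23, np.float64(320.43), np.float64(219.26))] [array([ 0.4839, -0.1517])]
top green [(1734, np.float64(287.46), np.float64(211.07)), (172, np.float64(249.38), np.float64(160.94))] [array([ 0.5157, -0.0534]), array([0.674 , 0.0675])]
top wood [(281, np.float64(294.54), np.float64(154.05)), (50, np.float64(264.04), np.float64(191.8))] [array([ 0.6783, -0.0737]), array([0.563 , 0.0162])]
((271.75067138671875, 198.43576049804688), (84.86370086669922, 69.34095001220703), 21.161258697509766)
corner [0.5006 0.1567 0.014 ]
corner [0.7067 0.0829 0.014 ]
corner [ 0.6098 -0.1661  0.014 ]
corner [ 0.4077 -0.0889  0.014 ]
((264.58758544921875, 193.90150451660156), (67.08856201171875, 67.76165008544922), 47.7681999206543) [0.56485023 0.01694456 0.04      ]
side yellow [(23, np.float64(286.65), np.float64(237.3))] [array([0.5005, 0.0209])]
side red [] []
side blue [(60, np.float64(239.83), np.float64(227.17))] [array([0.6186, 0.0425])]
side orange [] []
side green [(1017, np.float64(271.86), np.float64(256.99)), (43, np.float64(257.49), np.float64(206.65)), (33, np.float64(289.21), np.float64(214.73))] [array([0.5328, 0.069 ]), array([ 0.606 , -0.1333])]
side wood [(282, np.float64(222.29), np.float64(218.71)), (89, np.float64(262.72), np.float64(226.71)), (38, np.float64(299.37), np.float64(196.39))] [array([0.6688, 0.0226]), array([0.5598, 0.0397])]
```

Request:
step_arm(
  moves=[
    [-15,-12,0,0,0,0,0],
    [-45,-37,0,0,0,-0.05,0],
    [-80,-67,0,0,0,-0.1,0],
    [-115,-96,0,0,0,-0.15,0],
    [-150,-125,0,0,0,-0.2,0],
    [-185,-154,0,0,0,-0.27,0],
    [-220,-183,0,0,0,-0.34,0],
    [-250,-208,0,0,0,-0.407,0],
  ],
)

```text
clock: 1.0
tcp_pos: [0.3632, 0.3843, 0.2313]
orientation: [-0.232, 3.133, -0.001]
contact_force: [0.5, -0.4, -0.2]
grip_width: -0.0001
gripper_force: 0.0
```

```bash
cat >> h.py <<'E'
def to_tool(P,yaw_x=None):
    o=r.get_obs(); R=cv2.Rodrigues(np.array(o['orientation'],float))[0]
    return (R.T@(np.array(P)-o['tcp_pos'])*1000).round(1), np.degrees(np.arctan2(R[1,0],R[0,0])).round(2), o['clock'], np.array(o['tcp_pos']).round(4)
E
python3 -c "
from h import *
print(to_tool([.60,.05,.23]))"
```

```text
(array([-185. , -365.5,    1.5]), np.float64(-171.54), 1.0, array([0.3632, 0.3843, 0.2313]))
```

Request:
step_arm(
  moves=[
    [-20,-40,0,0,0,0,0],
    [-42,-82,0,0,0,0,0],
    [-64,-126,0,0,0,0,0],
    [-86,-170,0,0,0,0,0],
    [-108,-214,0,0,0,0,0],
    [-130,-258,0,0,0,0,0],
    [-152,-302,0,0,0,0,0],
    [-167,-330,0,0,0,0,0],
  ],
)

```text
clock: 1.8
tcp_pos: [0.5767, 0.0804, 0.2314]
orientation: [-0.223, 3.133, -0.002]
contact_force: [-0.2, 1.0, 0.4]
grip_width: 0.0003
gripper_force: 0.0
```

Run:
```python
from h import *
f=grab('wrist'); save(f,'w1.png'); print(-f['R'].T@f['t'], to_tool([.6265,.053,.1])); print(pix(f,[.5645,.017,.043]))
```

```text
[0.50036702 0.06950832 0.3730085 ] (array([-43.5, -28.5, 131.8]), np.float64(-172.13), 1.85, array([0.5791, 0.0758, 0.2316]))
[213.08829527 155.24729978]
```

View pics/w1.png

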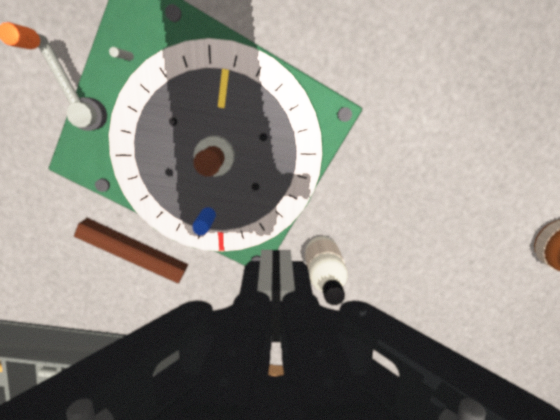

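The wrist view shows the yellow mark at (223,88), the red line at (221,241), the post at (204,222), the stopper at (209,160) and the knob at (20,35). I refine from here.

```bash
cat >> h.py <<'E'
def dial(f):
    hsv=cv2.cvtColor(f['image'],cv2.COLOR_RGB2HSV)
    c0=pix(f,[.5645,.017,.041])
    # scale ring outer edge: bright low-saturation ring via green plate/ring; use known centre fallback
    out={}
    for k,z,rad in(('yellow',.043,.064),('red',.042,.0915)):
        lo,hi=COL[k]
        if k=='yellow': lo=(18,100,70)
        if k=='red': lo=(0,150,70)
        m=cv2.inRange(hsv,np.array(lo),np.array(hi))
        m2=cv2.inRange(hsv,np.array((174,150,70)),np.array((180,255,255))) if k=='red' else 0*m
        P=[]
        for v,u in np.argwhere(m|m2):
            p=onplane(f,(u,v),z)
            d=np.hypot(*(p[:2]-C))
            if (k=='yellow' and .043<d<.085) or (k=='red' and .079<d<.106): P.append(p[:2])
        P=np.array(P); 
        if len(P)<8: out[k]=None; continue
        q=P.mean(0); d=np.linalg.svd(P-q)[2][0]
        a=np.degrees(np.arctan2(*(q-C)[::-1])); b=np.degrees(np.arctan2(d[1],d[0]))
        out[k]=(len(P),q.round(4),np.hypot(*(q-C)).round(4),a.round(2),((b-a+90)%180-90).round(2))
    return out
C=np.array([.5645,.017])
E
python3 - <<'E'
from h import *
f=grab('wrist'); print(dial(f))
for k,z in(('blue',.083),('orange',.074)):
    b=blob(f,*COL[k],(0,0,560,260),30); print(k,b,[onplane(f,x[1:],z).round(4)for x in b])
g=cv2.cvtColor(f['image'],cv2.COLOR_RGB2HSV)
# dial dark disc / ring outer: green plate mask inner boundary -> ring hull
w=((g[...,1]<70)&(g[...,2]>90)).astype(np.uint8)*255
u,v=np.meshgrid(range(560),range(420)); c0=pix(f,[*C,.04]); w[np.hypot(u-c0[0],v-c0[1])>125]=0
n,l,s,c=cv2.connectedComponentsWithStats(w); i=1+np.argmax(s[1:,4])
P=[]
m=(l==i)
for a in np.arange(0,360,3):
    p=[C+rr*np.array([np.cos(np.radians(a)),np.sin(np.radians(a))]) for rr in np.arange(.06,.1,.0005)]
    val=[]
    for q in p:
        uu,vv=np.round(pix(f,[*q,.0425])).astype(int); val.append(m[vv,uu] if 0<=uu<560 and 0<=vv<260 else False)
    val=np.array(val)
    if val.any() and .07<.06+.0005*val.argmax()<.09: P.append(p[val.argmax()])
P=np.array(P); A=np.c_[2*P,np.ones(len(P))]
for _ in range(3):
    x=np.linalg.lstsq(A,(P**2).sum(1),rcond=None)[0]; R=np.sqrt(x[2]+x[0]**2+x[1]**2); e=np.abs(np.hypot(*(P-x[:2]).T)-R); k=e<.002; P,A=P[k],A[k]
print('centre',x[:2],R,len(P))
t=r.get_obs()['tcp_pos']
for d in(.0,.03,.06): print('tipz',d,pix(f,[t[0],t[1],t[2]+d]))
print(blob(f,(0,0,0),(180,60,60),(330,270,350,310)))
for uv,z in (((333,292),.1),((326,270),.06)): print('bottle',onplane(f,uv,z))
E
```

```text
{'yellow': (327, array([0.5014, 0.0204]), np.float64(0.0632), np.float64(176.9), np.float64(1.66)), 'red': (59, array([0.6544, 0.0326]), np.float64(0.0912), np.float64(9.86), np.float64(-0.77))}
blue [(374, np.float64(209.45), np.float64(218.86))] [array([0.6176, 0.02  , 0.083 ])]
orange [(274, np.float64(32.33), np.float64(35.85))] [array([ 0.485 , -0.1342,  0.074 ])]
centre [0.56353219 0.01862809] 0.07856562978602474 49
tipz 0.0 [282.15652289 266.23061831]
tipz 0.03 [283.3499774 304.1853752]
tipz 0.06 [285.22004967 363.65822294]
[(437, np.float64(340.31), np.float64(292.5))]
bottle [0.66665524 0.140829   0.1       ]
bottle [0.66621048 0.13982448 0.06      ]
```

```bash
sed -i 's/^C=np.*/C=np.array([.5637,.0182])/' h.py
cat >> h.py <<'E'
def ring(a,z=.062,rad=.065): return [C[0]+rad*np.cos(np.radians(a)),C[1]+rad*np.sin(np.radians(a)),z]
E
python3 - <<'E'
from h import *
print(to_tool(ring(33)),to_tool(ring(33,.12))[0])
E
```

```text
(array([-36.8, -30. , 169.4]), np.float64(-172.1), 1.9, array([0.5774, 0.0787, 0.2313])) [-36.8 -30.2 111.4]
```

Request:
step_arm(
  moves=[
    [-12,-10,20,0,0,0,0],
    [-25,-20,50,0,0,0,0],
    [-37,-30,80,0,0,0,0],
    [-37,-30,110,0,0,0,0],
    [-37,-30,135,0,0,0,0],
    [-37,-30,155,0,0,0,0],
    [-37,-30,169,0,0,0,0],
    [-37,-30,169,0,0,0,0],
  ],
)

```text
clock: 2.7
tcp_pos: [0.6145, 0.0609, 0.0604]
orientation: [0.231, -3.129, 0.0]
contact_force: [-0.4, -0.1, 0.2]
grip_width: 0.0001
gripper_force: 0.0
```

Run:
```python
from h import *
import itertools
for a in range(30,-150,-5): print(a,to_tool(ring(a))[0])
print(to_tool(ring(30)),r.get_obs()['contact_force'])
f=grab('wrist'); save(f,'w2.png')
```

```text
30 [ -3.9 -10.9  -1.7]
25 [ -5.8 -16.3  -1.7]
20 [ -7.1 -21.8  -1.7]
15 [ -8.  -27.4  -1.7]
10 [ -8.4 -33.1  -1.7]
5 [ -8.3 -38.7  -1.7]
0 [ -7.7 -44.4  -1.7]
-5 [ -6.7 -49.9  -1.7]
-10 [ -5.1 -55.4  -1.7]
-15 [ -3.1 -60.7  -1.7]
-20 [ -0.6 -65.8  -1.7]
-25 [  2.3 -70.6  -1.6]
-30 [  5.6 -75.2  -1.6]
-35 [  9.3 -79.5  -1.6]
-40 [ 13.4 -83.5  -1.6]
-45 [ 17.8 -87.   -1.6]
-50 [ 22.5 -90.2  -1.6]
-55 [ 27.5 -93.   -1.6]
-60 [ 32.6 -95.3  -1.5]
-65 [ 38.  -97.1  -1.5]
-70 [ 43.5 -98.5  -1.5]
-75 [ 49.1 -99.4  -1.5]
-80 [ 54.8 -99.8  -1.5]
-85 [ 60.4 -99.7  -1.4]
-90 [ 66.1 -99.1  -1.4]
-95 [ 71.6 -98.1  -1.4]
-100 [ 77.1 -96.5  -1.4]
-105 [ 82.4 -94.5  -1.3]
-110 [ 87.5 -92.   -1.3]
-115 [ 92.4 -89.1  -1.3]
-120 [ 96.9 -85.8  -1.3]
-125 [101.2 -82.   -1.3]
-130 [105.2 -78.   -1.3]
-135 [108.7 -73.6  -1.2]
-140 [111.9 -68.9  -1.2]
-145 [114.7 -63.9  -1.2]
(array([ -3.9, -10.9,  -1.7]), np.float64(-171.57), 2.7, array([0.6145, 0.0609, 0.0604])) [-0.43821664 -0.13258126  0.17884103]
```

View pics/w2.png

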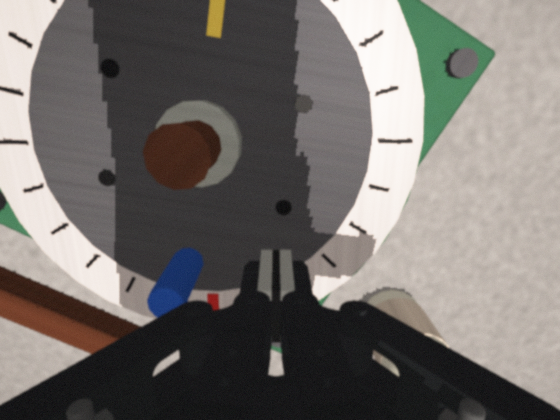

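The fingertips at (275,255) stand beside the post, whose foot is at (185,258), and the stopper at (185,150) is well clear. I raise the tips a little and push round clockwise.

Request:
step_arm(
  moves=[
    [-4,-11,-5,0,0,0,0],
    [-6,-16,-5,0,0,0,0],
    [-7,-22,-5,0,0,0,0],
    [-8,-27,-5,0,0,0,0],
    [-8,-33,-5,0,0,0,0],
    [-8,-39,-5,0,0,0,0],
    [-8,-44,-5,0,0,0,0],
    [-7,-50,-5,0,0,0,0],
  ],
)

```text
clock: 3.55
tcp_pos: [0.6306, 0.0117, 0.0672]
orientation: [-0.23, 3.133, 0.0]
contact_force: [0.6, 2.1, 1.1]
grip_width: -0.0002
gripper_force: 0.9
```

Run:
```python
from h import *
f=grab('wrist'); print(dial(f),r.get_obs()['contact_force'].round(2))
f=grab('top'); print(dial(f),[onplane(f,b[1:],.083) for b in blob(f,*COL['blue'],(215,140,345,255))])
for a in range(-5,-50,-5): print(a,to_tool(ring(a,.065)))
```

```text
{'yellow': (659, array([0.5155, 0.0413]), np.float64(0.0535), np.float64(154.35), np.float64(-3.6)), 'red': None} [-0.31  0.2   0.13]
{'yellow': None, 'red': None} []
-5 (array([1.8, 2.9, 2.3]), np.float64(-171.72), 3.65, array([0.6306, 0.0099, 0.0673]))
-10 (array([ 3.3, -2.6,  2.3]), np.float64(-171.72), 3.65, array([0.6306, 0.0099, 0.0673]))
-15 (array([ 5.3, -7.9,  2.3]), np.float64(-171.72), 3.65, array([0.6306, 0.0099, 0.0673]))
-20 (array([  7.8, -13. ,   2.3]), np.float64(-171.72), 3.65, array([0.6306, 0.0099, 0.0673]))
-25 (array([ 10.7, -17.9,   2.3]), np.float64(-171.72), 3.65, array([0.6306, 0.0099, 0.0673]))
-30 (array([ 14. , -22.5,   2.3]), np.float64(-171.72), 3.65, array([0.6306, 0.0099, 0.0673]))
-35 (array([ 17.7, -26.8,   2.3]), np.float64(-171.72), 3.65, array([0.6306, 0.0099, 0.0673]))
-40 (array([ 21.8, -30.7,   2.3]), np.float64(-171.72), 3.65, array([0.6306, 0.0099, 0.0673]))
-45 (array([ 26.2, -34.3,   2.3]), np.float64(-171.72), 3.65, array([0.6306, 0.0099, 0.0673]))
```

Request:
step_arm(
  moves=[
    [3,-3,1,0,0,0,0],
    [5,-8,1,0,0,0,0],
    [8,-13,1,0,0,0,0],
    [11,-18,1,0,0,0,0],
    [14,-22.5,1,0,0,0,0],
    [18,-27,1,0,0,0,0],
    [22,-31,1,0,0,0,0],
    [26,-34,1,0,0,0,0],
  ],
)

```text
clock: 4.45
tcp_pos: [0.6093, -0.0262, 0.0662]
orientation: [-0.229, 3.133, -0.0]
contact_force: [1.0, 2.0, -0.4]
grip_width: -0.0001
gripper_force: 1.0
```

Run:
```python
from h import *
print(r.get_obs()['contact_force'].round(2),to_tool(ring(-50,.065))[1:])
f=grab('wrist'); print(dial(f))
for a in range(-50,-90,-5): print(a,to_tool(ring(a,.065))[0])
```

```text
[ 1.03  2.03 -0.38] (np.float64(-171.64), 4.45, array([ 0.6093, -0.0262,  0.0662]))
{'yellow': (1068, array([0.5358, 0.074 ]), np.float64(0.0624), np.float64(116.57), np.float64(0.18)), 'red': None}
-50 [ 3.7 -3.7  1.2]
-55 [ 8.7 -6.5  1.2]
-60 [13.8 -8.8  1.2]
-65 [ 19.2 -10.7   1.2]
-70 [ 24.7 -12.1   1.2]
-75 [ 30.3 -13.    1.2]
-80 [ 35.9 -13.4   1.2]
-85 [ 41.6 -13.3   1.2]
```

Request:
step_arm(
  moves=[
    [4,-4,0,0,0,0,0],
    [9,-6.5,0,0,0,0,0],
    [14,-9,0,0,0,0,0],
    [19,-11,0,0,0,0,0],
    [25,-12,0,0,0,0,0],
    [30,-13,0,0,0,0,0],
    [36,-13.5,0,0,0,0,0],
    [42,-13.5,0,0,0,0,0],
  ],
)

```text
clock: 5.3
tcp_pos: [0.57, -0.0449, 0.0665]
orientation: [-0.23, 3.132, 0.0]
contact_force: [2.6, 3.0, 0.2]
grip_width: 0.0
gripper_force: 1.7
```

Run:
```python
from h import *
print(r.get_obs()['contact_force'].round(2),to_tool(ring(-50,.065))[1:])
f=grab('wrist'); print(dial(f))
for a in range(-90,-130,-5): print(a,to_tool(ring(a,.065))[0])
```

```text
[2.64 2.98 0.19] (np.float64(-171.61), 5.3, array([ 0.57  , -0.0449,  0.0665]))
{'yellow': (710, array([0.5773, 0.0787]), np.float64(0.062), np.float64(77.36), np.float64(-0.17)), 'red': None}
-90 [ 4.9 -0.8  1.3]
-95 [10.5  0.3  1.3]
-100 [16.   1.9  1.3]
-105 [21.3  3.9  1.3]
-110 [26.4  6.4  1.3]
-115 [31.2  9.3  1.3]
-120 [35.8 12.6  1.3]
-125 [40.1 16.3  1.3]
```

Request:
step_arm(
  moves=[
    [5,-1,0,0,0,0,0],
    [10,0,0,0,0,0,0],
    [15,1.5,0,0,0,0,0],
    [20,3.5,0,0,0,0,0],
    [25,6,0,0,0,0,0],
    [30,9,0,0,0,0,0],
    [34,11.5,0,0,0,0,0],
    [38,14.5,0,0,0,0,0],
  ],
)

```text
clock: 6.15
tcp_pos: [0.5311, -0.0352, 0.0666]
orientation: [-0.23, 3.131, 0.001]
contact_force: [5.2, 1.2, -0.4]
grip_width: 0.0
gripper_force: 1.9
```

Run:
```python
from h import *
print(r.get_obs()['contact_force'].round(2),to_tool(ring(-50,.065))[1:])
f=grab('wrist'); print(dial(f)); save(f,'w3.png')
for a in range(-120,-160,-5): print(a,to_tool(ring(a,.065))[0])
```

```text
[ 5.16  1.24 -0.43] (np.float64(-171.58), 6.15, array([ 0.5311, -0.0352,  0.0666]))
{'yellow': None, 'red': None}
-120 [-1.  -3.2  1.4]
-125 [3.3 0.5 1.4]
-130 [7.2 4.6 1.4]
-135 [10.8  9.   1.4]
-140 [14.  13.7  1.4]
-145 [16.7 18.6  1.4]
-150 [19.  23.8  1.4]
-155 [20.9 29.2  1.4]
```

View pics/w3.png

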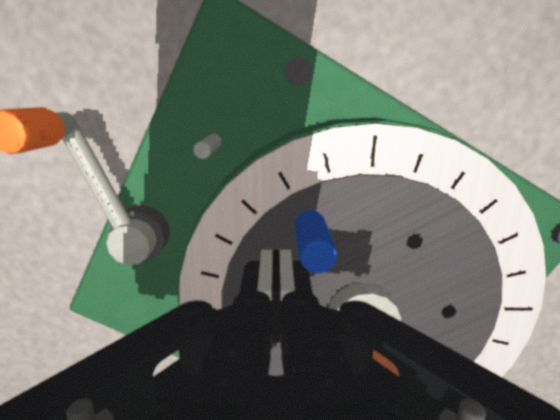

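The wrist view shows the post foot at (308,215), ahead of the fingertips at (275,255), with the stopper beyond them to the lower right. I continue more slowly.

Request:
step_arm(
  moves=[
    [2,0,0,0,0,0,0],
    [4,1.5,0,0,0,0,0],
    [6,3.5,0,0,0,0,0],
    [8,5.5,0,0,0,0,0],
    [10,8,0,0,0,0,0],
    [12,10.5,0,0,0,0,0],
    [14,13,0,0,0,0,0],
    [14,13,0,0,0,0,0],
  ],
)

```text
clock: 7.0
tcp_pos: [0.5138, -0.0249, 0.0661]
orientation: [0.23, -3.132, -0.001]
contact_force: [0.9, -0.4, -0.8]
grip_width: 0.0002
gripper_force: 0.1
```

Run:
```python
from h import *
print(r.get_obs()['contact_force'].round(2),to_tool(ring(-50,.065))[1:])
f=grab('wrist'); save(f,'w4.png'); b=blob(f,*COL['blue'],(0,0,560,330),30); print(b)
f=grab('side'); s=blob(f,*COL['blue'],(180,185,330,290)); print(s,dial(f))
f=grab('top'); s=blob(f,*COL['blue'],(215,140,345,255)); print(s,dial(f))
for a in range(-140,-160,-5): print(a,to_tool(ring(a,.065))[0])
```

```text
[ 0.94 -0.4  -0.82] (np.float64(-171.59), 7.0, array([ 0.5138, -0.0249,  0.0661]))
[(1946, np.float64(322.68), np.float64(260.14))]
[(66, np.float64(285.82), np.float64(225.71))] {'yellow': (35, array([0.6207, 0.0416]), np.float64(0.0616), np.float64(22.36), np.float64(-2.19)), 'red': None}
[] {'yellow': (9, array([0.6329, 0.0435]), np.float64(0.0736), np.float64(20.08), np.float64(-11.87)), 'red': (10, array([0.6564, 0.0307]), np.float64(0.0935), np.float64(7.68), np.float64(0.04))}
-140 [-0.   1.5  1.1]
-145 [2.7 6.4 1.1]
-150 [ 5.1 11.6  1.1]
-155 [ 6.9 17.   1.1]
```

Request:
step_arm(
  moves=[
    [1,2,0,0,0,0,0],
    [2,4,0,0,0,0,0],
    [3,6,0,0,0,0,0],
    [4,8,0,0,0,0,0],
    [4.5,9,0,0,0,0,0],
    [4.5,9,0,0,0,0,0],
  ],
)

```text
clock: 7.75
tcp_pos: [0.5086, -0.0168, 0.0663]
orientation: [0.23, -3.133, -0.0]
contact_force: [-0.0, -0.8, -0.4]
grip_width: -0.0002
gripper_force: 0.2
```

Run:
```python
from h import *
print(r.get_obs()['contact_force'].round(2),to_tool(ring(-50,.065))[1:])
f=grab('wrist'); print(dial(f),blob(f,*COL['blue'],(0,0,560,330),30)); 
f=grab('side'); print(dial(f)); L=pix(f,[.64,.03,.043]).astype(int); print(L)
im=f['image'][L[1]-40:L[1]+40,L[0]-50:L[0]+60]; cv2.imwrite('pics/s5.png',cv2.cvtColor(cv2.resize(im,None,fx=6,fy=6,interpolation=2),4))
```

```text
[-0.04 -0.83 -0.44] (np.float64(-171.6), 7.75, array([ 0.5086, -0.0168,  0.0663]))
{'yellow': None, 'red': None} [(1914, np.float64(322.38), np.float64(264.6))]
{'yellow': (33, array([0.6235, 0.0331]), np.float64(0.0616), np.float64(14.02), np.float64(-1.46)), 'red': None}
[233 234]
```

View pics/s5.png

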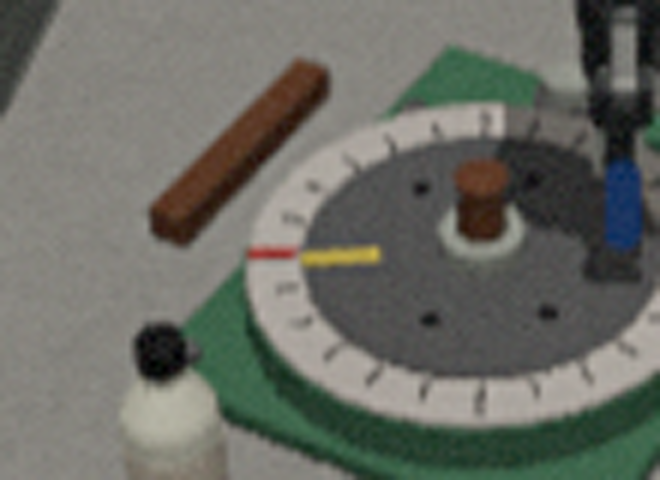

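The side crop shows the red line at (272,253) and the yellow mark running from (302,259) to (380,254), only a few degrees short. I back off, go up and measure precisely with the wrist camera.

Request:
step_arm(
  moves=[
    [0,-5,0,0,0,0,0],
    [0,-15,0,0,0,0,0],
    [0,-15,-40,0,0,0,0],
    [0,-15,-80,0,0,0,0],
    [-30,5,-100,0,0,0,0],
    [-65,30,-110,0,0,0,0],
    [-100,60,-120,0,0,0,0],
    [-100,60,-120,0,0,0,0],
  ],
)

```text
clock: 8.65
tcp_pos: [0.6032, 0.0628, 0.1878]
orientation: [-0.24, 3.127, 0.005]
contact_force: [0.2, 1.0, 0.4]
grip_width: -0.0001
gripper_force: 0.0
```

Run:
```python
from h import *
f=grab('wrist');f=grab('wrist'); print(to_tool(ring(-145,.066))); save(f,'w6.png'); print(dial(f),pix(f,[*C,.043]))
```

```text
(array([ 99., -62., 120.]), np.float64(-171.55), 8.75, array([0.5993, 0.0569, 0.186 ]))
{'yellow': (321, array([0.6237, 0.0328]), np.float64(0.0618), np.float64(13.67), np.float64(-0.55)), 'red': (102, array([0.6545, 0.0324]), np.float64(0.0919), np.float64(8.91), np.float64(1.2))} [232.9546481  138.09692019]
```

View pics/w6.png

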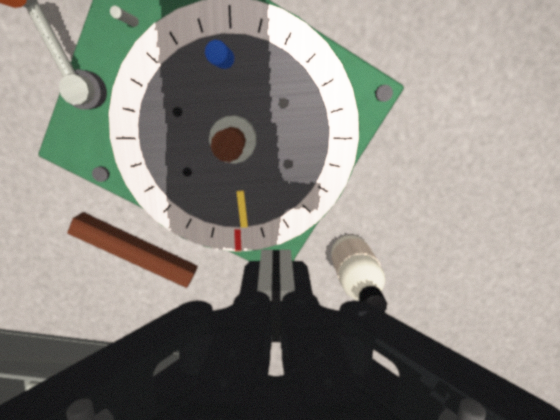

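Yellow stands at 13.7° and red at 8.9°, so about 5 mm of push at the post remains. I go back to the same place and push on.

Request:
step_arm(
  moves=[
    [35,-30,5,0,0,0,0],
    [75,-55,10,0,0,0,0],
    [100,-76,20,0,0,0,0],
    [100,-76,60,0,0,0,0],
    [100,-76,95,0,0,0,0],
    [100,-76,112,0,0,0,0],
    [100,-76,120,0,0,0,0],
    [100,-76,120,0,0,0,0],
  ],
)

```text
clock: 9.55
tcp_pos: [0.5097, -0.0343, 0.0655]
orientation: [0.226, -3.131, 0.001]
contact_force: [-0.2, -0.8, 0.0]
grip_width: -0.0002
gripper_force: 0.0
```

Run:
```python
from h import *
print(to_tool([.5086,-.0168,.066]))
```

```text
(array([-1.4, 17.5, -0.5]), np.float64(-171.73), 9.55, array([ 0.5097, -0.0343,  0.0655]))
```

Request:
step_arm(
  moves=[
    [0,8,0,0,0,0,0],
    [0,14,0,0,0,0,0],
    [0,17.5,0,0,0,0,0],
    [0,19,0,0,0,0,0],
    [0,20,0,0,0,0,0],
    [0,21,0,0,0,0,0],
    [0,21.5,0,0,0,0,0],
    [0,21.5,0,0,0,0,0],
  ],
)

```text
clock: 10.35
tcp_pos: [0.5082, -0.0117, 0.0663]
orientation: [-0.229, 3.133, 0.0]
contact_force: [1.1, -2.0, 2.7]
grip_width: -0.0002
gripper_force: 0.7
```

Run:
```python
from h import *
o=r.get_obs();print(o['contact_force'].round(2),o['tcp_pos'])
COL['red']=((0,90,60),(8,255,255))
for _ in range(2):
  f=grab('side'); print(dial(f))
```

```text
[ 1.07 -2.01  2.73] [ 0.50822616 -0.01172879  0.06634578]
{'yellow': (39, array([0.6252, 0.0288]), np.float64(0.0624), np.float64(9.78), np.float64(-1.48)), 'red': None}
{'yellow': (38, array([0.6257, 0.0289]), np.float64(0.0629), np.float64(9.77), np.float64(-1.43)), 'red': None}
```

Request:
step_arm(
  moves=[
    [0,-5,0,0,0,0,0],
    [0,-18,0,0,0,0,0],
    [0,-20,-40,0,0,0,0],
    [0,-20,-80,0,0,0,0],
    [-30,0,-100,0,0,0,0],
    [-65,25,-110,0,0,0,0],
    [-100,55,-120,0,0,0,0],
    [-100,55,-120,0,0,0,0],
  ],
)

```text
clock: 11.25
tcp_pos: [0.6031, 0.0632, 0.1877]
orientation: [-0.24, 3.127, 0.005]
contact_force: [-0.5, 0.7, 0.5]
grip_width: -0.0001
gripper_force: 0.0
```

```bash
cat >> h.py <<'E'
def ringfit(f,col,z,r0,r1,inner):
    # edge radius along rays from C: strongest brightness step, circle fit
    g=cv2.GaussianBlur(cv2.cvtColor(f['image'],cv2.COLOR_RGB2GRAY),(3,3),0).astype(np.float32); P=[]
    rr=np.arange(r0,r1,.0004)
    for a in np.radians(np.arange(0,360,2)):
        q=[[*(C+x*np.array([np.cos(a),np.sin(a)])),z] for x in rr]
        uv=np.array([pix(f,p) for p in q],np.float32)
        if uv.min()<3 or uv[:,0].max()>556 or uv[:,1].max()>248: continue
        v=cv2.remap(g,uv[:,0].reshape(1,-1),uv[:,1].reshape(1,-1),1)[0]; d=np.diff(v)
        i=d.argmax()
        if d[i]>4: P.append(C+rr[i]*np.array([np.cos(a),np.sin(a)]))
    P=np.array(P)
    for _ in range(5):
        A=np.c_[2*P,np.ones(len(P))]; x=np.linalg.lstsq(A,(P**2).sum(1),rcond=None)[0]; R=np.sqrt(x[2]+x[0]**2+x[1]**2)
        e=np.abs(np.hypot(*(P-x[:2]).T)-R); P=P[e<max(.001,2*np.median(e))]
    return x[:2].round(4),R.round(4),len(P)
E
python3 - <<'E'
import h
from h import *
for _ in range(2):
  f=grab('wrist'); print(dial(f))
c=ringfit(f,None,.0425,.072,.088,1); print(c, to_tool([.5086,-.0168,.066]))
h.C=c[0]; print(dial(f)); save(f,'w7.png')
E
```

```text
{'yellow': (323, array([0.625 , 0.0279]), np.float64(0.0621), np.float64(9.02), np.float64(-0.35)), 'red': (99, array([0.6544, 0.0324]), np.float64(0.0918), np.float64(8.89), np.float64(-2.05))}
{'yellow': (317, array([0.625 , 0.0279]), np.float64(0.0621), np.float64(9.03), np.float64(-0.27)), 'red': (99, array([0.6545, 0.0325]), np.float64(0.092), np.float64(8.97), np.float64(-2.07))}
(array([0.5636, 0.0187]), np.float64(0.0787), 174) (array([100.5, -59.9, 120. ]), np.float64(-171.55), 11.35, array([0.5992, 0.0573, 0.1859]))
{'yellow': (317, array([0.625 , 0.0279]), np.float64(0.0621), np.float64(8.56), np.float64(0.2)), 'red': (99, array([0.6545, 0.0325]), np.float64(0.092), np.float64(8.65), np.float64(-1.75))}
```

View pics/w7.png

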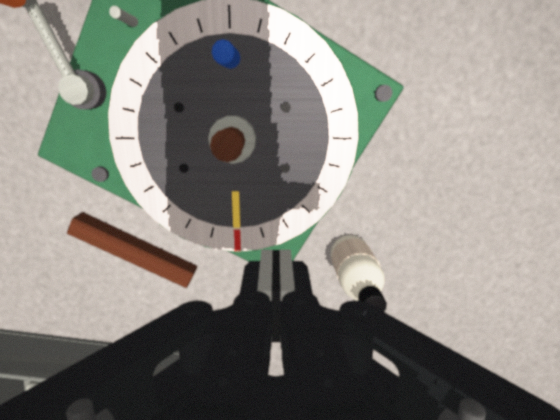

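Yellow (9.0°) and red (8.9°) agree, with the stripes forming one line at (236,210)–(238,240), and the table hasn't moved. Next is the clamp lever.

```bash
cat >> h.py <<'E'
PV=np.array([.5445,-.1153])
def kf(phi,d,z=.055):
    a=np.radians(phi); q=PV+.07*np.array([np.cos(a),np.sin(a)])-d*np.array([np.sin(a),-np.cos(a)]); return [*q,z]
E
python3 - <<'E'
from h import *
p=kf(210.7,.042); print(p,to_tool(p))
E
```

```text
[np.float64(0.5057531435405063), np.float64(-0.18715179966088108), 0.055] (array([ 128.3, -228. ,  131. ]), np.float64(-171.55), 11.35, array([0.5992, 0.0573, 0.1859]))
```

Request:
step_arm(
  moves=[
    [15,-30,0,0,0,0,0],
    [35,-70,0,0,0,0,0],
    [60,-112,0,0,0,0,0],
    [84,-154,0,0,0,0,0],
    [108,-196,0,0,0,0,0],
    [128,-228,10,0,0,0,0],
    [128,-228,40,0,0,0,0],
    [128,-228,70,0,0,0,0],
  ],
)

```text
clock: 12.15
tcp_pos: [0.5033, -0.1905, 0.1159]
orientation: [-0.22, 3.133, -0.001]
contact_force: [0.8, 1.0, -0.9]
grip_width: -0.0
gripper_force: 0.0
```

Run:
```python
from h import *
f=grab('wrist'); print(to_tool(kf(210.7,.042)),pix(f,[.4843,-.151,.074])); save(f,'w8.png')
```

```text
(array([-5.9,  0.4, 56. ]), np.float64(-171.86), 12.2, array([ 0.5004, -0.1884,  0.1111])) [348.71534912 212.34211668]
```

View pics/w8.png

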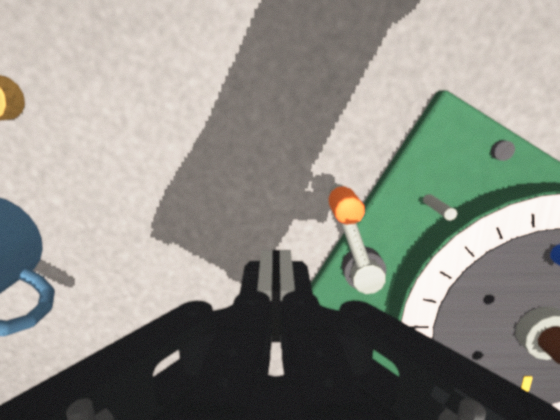

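The knob top is at (349,209), as predicted at (349,212), and the stop pin is at (448,212). I descend beside the knob.

Request:
step_arm(
  moves=[
    [-4,0,25,0,0,0,0],
    [-4,0,45,0,0,0,0],
    [-4,0,55,0,0,0,0],
    [-4,0,55,0,0,0,0],
  ],
)

```text
clock: 12.6
tcp_pos: [0.5077, -0.1868, 0.0605]
orientation: [0.228, -3.13, -0.001]
contact_force: [-0.6, 0.2, 0.0]
grip_width: -0.0
gripper_force: 0.0
```

Run:
```python
from h import *
print(to_tool(kf(210.7,.022)))
for a in (210.7,205,200,195,190,185,180,175,170,165,160,159): print(a,to_tool(kf(a,.022))[0])
```

```text
(array([ 9.6, 18.5,  5.5]), np.float64(-171.69), 12.6, array([ 0.5077, -0.1868,  0.0605]))
210.7 [ 9.6 18.5  5.5]
205 [14.  24.3  5.5]
200 [17.3 29.7  5.5]
195 [20.2 35.5  5.5]
190 [22.6 41.4  5.6]
185 [24.4 47.5  5.6]
180 [25.7 53.8  5.6]
175 [26.4 60.2  5.6]
170 [26.6 66.6  5.6]
165 [26.2 73.   5.6]
160 [25.3 79.3  5.6]
159 [25.  80.6  5.6]
```

Request:
step_arm(
  moves=[
    [8,12,4,0,0,0,0],
    [11,19,4,0,0,0,0],
    [14,24.5,4,0,0,0,0],
    [17,30,4,0,0,0,0],
    [20,35.5,4,0,0,0,0],
    [22.5,41.5,4,0,0,0,0],
    [24.5,47.5,4,0,0,0,0],
    [25.5,54,4,0,0,0,0],
  ],
)

```text
clock: 13.4
tcp_pos: [0.4765, -0.1363, 0.0575]
orientation: [-0.229, 3.133, -0.0]
contact_force: [2.3, -1.7, 0.5]
grip_width: 0.0
gripper_force: 1.1
```

Run:
```python
from h import *
f=grab('wrist'); b=blob(f,(5,150,90),(18,255,255),(0,0,560,330),30); print(b,[onplane(f,x[1:],.06).round(4) for x in b])
print(r.get_obs()['contact_force'].round(2))
for a in (180,175,170,165,162,160,159,157): print(a,to_tool(kf(a,.022)))
```

```text
[(1860, np.float64(325.96), np.float64(275.9))] [array([ 0.4753, -0.113 ,  0.06  ])]
[ 0.46 -1.26  1.55]
180 (array([ 1.9, -2. ,  2.3]), np.float64(-171.57), 13.45, array([ 0.4761, -0.135 ,  0.0573]))
175 (array([2.6, 4.3, 2.3]), np.float64(-171.57), 13.45, array([ 0.4761, -0.135 ,  0.0573]))
170 (array([ 2.8, 10.7,  2.3]), np.float64(-171.57), 13.45, array([ 0.4761, -0.135 ,  0.0573]))
165 (array([ 2.4, 17.1,  2.3]), np.float64(-171.57), 13.45, array([ 0.4761, -0.135 ,  0.0573]))
162 (array([ 1.9, 20.9,  2.3]), np.float64(-171.57), 13.45, array([ 0.4761, -0.135 ,  0.0573]))
160 (array([ 1.5, 23.5,  2.3]), np.float64(-171.57), 13.45, array([ 0.4761, -0.135 ,  0.0573]))
159 (array([ 1.2, 24.7,  2.3]), np.float64(-171.57), 13.45, array([ 0.4761, -0.135 ,  0.0573]))
157 (array([ 0.6, 27.2,  2.3]), np.float64(-171.57), 13.45, array([ 0.4761, -0.135 ,  0.0573]))
```

Knob is following. I continue slowly, keeping a margin before the stop.

Request:
step_arm(
  moves=[
    [2.5,4,0,0,0,0,0],
    [2.5,8,0,0,0,0,0],
    [2.5,12,0,0,0,0,0],
    [2.5,15,0,0,0,0,0],
    [2.5,18,0,0,0,0,0],
    [2,20,0,0,0,0,0],
    [2,21,0,0,0,0,0],
    [2,21,0,0,0,0,0],
  ],
)

```text
clock: 14.25
tcp_pos: [0.4711, -0.1159, 0.0572]
orientation: [0.23, -3.133, -0.0]
contact_force: [1.0, -1.3, -0.4]
grip_width: -0.0001
gripper_force: 0.4
```

Request:
step_arm(
  moves=[
    [0,0.7,0,0,0,0,0],
    [0,1.4,0,0,0,0,0],
    [0,1.4,0,0,0,0,0],
  ],
)

```text
clock: 14.55
tcp_pos: [0.471, -0.1148, 0.0572]
orientation: [0.229, -3.133, -0.0]
contact_force: [0.5, -1.7, -0.4]
grip_width: -0.0003
gripper_force: 0.7
```

Request:
step_arm(
  moves=[
    [0,0.7,0,0,0,0,0],
    [0,1.4,0,0,0,0,0],
    [0,1.4,0,0,0,0,0],
  ],
)

```text
clock: 14.85
tcp_pos: [0.4709, -0.1133, 0.0573]
orientation: [0.23, -3.133, -0.0]
contact_force: [0.0, -1.6, 0.5]
grip_width: -0.0001
gripper_force: 0.7
```

Request:
step_arm(
  moves=[
    [0,0.5,0,0,0,0,0],
    [0,1,0,0,0,0,0],
    [0,1.4,0,0,0,0,0],
  ],
)

```text
clock: 15.15
tcp_pos: [0.4708, -0.1123, 0.0573]
orientation: [-0.229, 3.133, -0.001]
contact_force: [0.9, -3.7, -1.7]
grip_width: -0.0001
gripper_force: 1.4
```

Request:
step_arm(
  moves=[
    [0,0.5,0,0,0,0,0],
    [0,1,0,0,0,0,0],
    [0,1,0,0,0,0,0],
  ],
)

```text
clock: 15.45
tcp_pos: [0.4706, -0.1118, 0.0574]
orientation: [-0.228, 3.133, -0.001]
contact_force: [0.6, -3.9, -0.4]
grip_width: -0.0001
gripper_force: 2.2
```

Request:
step_arm(
  moves=[
    [0,0.5,0,0,0,0,0],
    [0,0.8,0,0,0,0,0],
    [0,0.8,0,0,0,0,0],
  ],
)

```text
clock: 15.75
tcp_pos: [0.4704, -0.1114, 0.0573]
orientation: [-0.228, 3.133, -0.002]
contact_force: [-0.1, -6.5, 0.6]
grip_width: -0.0001
gripper_force: 2.6
```

The force rises to 6.5 N at the stop, so I back off, rise, and check everything.

Request:
step_arm(
  moves=[
    [0,-4,0,0,0,0,0],
    [0,-15,0,0,0,0,0],
    [0,-20,-30,0,0,0,0],
    [0,-20,-70,0,0,0,0],
    [-30,10,-100,0,0,0,0],
    [-65,50,-130,0,0,0,0],
    [-100,90,-150,0,0,0,0],
    [-140,130,-160,0,0,0,0],
  ],
)

```text
clock: 16.55
tcp_pos: [0.5762, 0.019, 0.2134]
orientation: [-0.229, 3.131, 0.002]
contact_force: [0.8, -0.8, -0.1]
grip_width: -0.0001
gripper_force: 0.0
```

Request:
step_arm(
  moves=[
    [-5,20,0,0,0,0,0],
    [-5,25,0,0,0,0,0],
    [-5,25,0,0,0,0,0],
  ],
)

```text
clock: 16.85
tcp_pos: [0.5754, 0.0432, 0.2106]
orientation: [0.231, -3.131, 0.0]
contact_force: [0.1, -0.6, -0.2]
grip_width: 0.0001
gripper_force: 0.0
```

Run:
```python
import h
from h import *
o=r.get_obs(); print(o['tcp_pos'],o['clock'],o['contact_force'].round(2))
f=grab('wrist'); print(dial(f),pix(f,kf(159.1,0,.074))); save(f,'w9.png')
h.C=ringfit(f,None,.0425,.072,.088,1)[0]; print(h.C,dial(f))
f=grab('top'); b=blob(f,*COL['orange'],(215,140,345,255)); print([onplane(f,x[1:],.074) for x in b])
```

```text
[0.57540698 0.04317001 0.21063616] 16.85 [ 0.14 -0.58 -0.18]
{'yellow': (257, array([0.6244, 0.0279]), np.float64(0.0615), np.float64(9.08), np.float64(-1.19)), 'red': (61, array([0.6528, 0.0324]), np.float64(0.0902), np.float64(9.04), np.float64(-1.33))} [117.71827964  42.444955  ]
[0.5634 0.0185] {'yellow': (257, array([0.6244, 0.0279]), np.float64(0.0617), np.float64(8.76), np.float64(-0.87)), 'red': (61, array([0.6528, 0.0324]), np.float64(0.0904), np.float64(8.83), np.float64(-1.11))}
[array([ 0.47989274, -0.09189492,  0.074     ])]
```

View pics/w9.png

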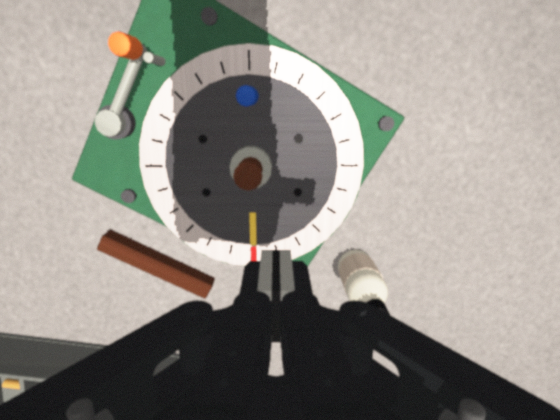

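The yellow and red marks are in line at (253,230)–(254,253). The lever lies parallel to the plate's side, against its pin, with the knob at (119,43) where I expected (118,42).

```bash
python3 -c "
from bench import r
print(r.hand_in())"
```

```text
the job is handed in; nothing more can be done
None
```

The job is handed in at about 17 s: the yellow mark lines up with the red line to about 0.1° in the last picture, and the clamp lever was then pushed against its stop. The table, stopper and surroundings look undisturbed.

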